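# Set the spacer behind a test tile in the bonding jig and hold the tile pressed flush

## Task

Stand the parallel-sided steel spacer (not the tapered wedge) upright on the jig's base plate behind the white tile, in the only one of the three gaps between tile and stops that is wide enough for it, and let go of it; do not force it into a narrower gap. Then push on the tile's front edge, opposite the spacer, until the spacer is pinched flush between tile and stop with the tile square to the stops, and finish while still holding the tile firmly pressed like that. Leave the wedge, beaker, vial and petri dish where they are.

Things in the scene. Friction and masses are not known exactly. Their poses are not given: they have to be found in the camera images.
- jig: fixed grey-painted metal bonding jig on the worktop: base plate 170 (x) x 200 (y) x 10 mm high, origin at the centre of its underside. Its +x points away from the robot (yaw up to 0.2 rad either way) to the rear rail, 14 mm thick, 50 mm high including the plate, front face at x = +70 mm. Two low side cheeks, tops 23 mm above the worktop, x = -60 to 0, stand 5 mm clear of the tile's two ends
- tile_mid (a point): centre of the loose white ceramic tile, 60 (x) x 160 (y) x 18 mm, 0.2 to 0.3 kg, lying flat on the jig's base plate (underside at 10 mm, top at 28 mm above the worktop) and free to slide on it by plain friction; its far end lags and it turns a little when pushed off-centre, until a push of 10 N or more squares it against the spacer. Axes like the jig's: +x to the stops, front edge (towards the robot) at x = -30 mm, back edge at x = +30 mm
- stop_wide_face (a point): the fixed stop with the widest gap: middle of the foot of its front face, on the base plate's top. This stop reaches least far forward (40 mm from the rail). All stops are aluminium blocks 50 mm wide (y) and 32 mm high (tops 42 mm above the worktop), side by side at 52 mm pitch before the rear rail, in random order; axes like the jig's, +x pointing into the block. The gap between this face and the tile's back edge is 24 to 28 mm at the start
- stop_mid_face (a point): the same point on the stop with the middle gap (reaches 51 mm forward of the rail; gap 13 to 17 mm, too narrow for the spacer)
- stop_narrow_face (a point): the same point on the stop with the smallest gap (reaches 56 mm forward of the rail; gap 8 to 12 mm)
- spacer_mid (a point): centre (41 mm above its underside) of the loose spacer standing upright on the worktop beside the jig: steel foot with parallel faces, 20 (x, the thickness that goes between tile and stop) x 36 (y) x 34 mm high; on it a flat upright grip 12 (x) x 26 (y) mm from 34 to 82 mm above its underside. 0.12 to 0.2 kg
- wedge_mid (a point): centre (41 mm above its underside) of a bystander, the loose tapered wedge standing upright beside the jig: same grip as the spacer's, but its foot tapers along y from 30 mm to 12 mm thick. The wedge and the spacer swap places at random
- beaker_mid (a point): centre of a bystander, a loose white plastic beaker 66 mm across, 76 mm high, standing at the right
- vial_mid (a point): centre of a bystander, a loose capped glass vial 25 mm across, 48 mm high, standing behind the spacer and wedge
- petri_mid (a point): centre of a bystander, a loose small lidded glass petri dish 59 mm across, 16 mm high, lying flat at the front left
Not all that is in view belongs to the job. Leave any green or turquoise look-alike of the part that bears spacer_mid alone.

How it is judged:
By the outcome, as a careful person would: the job done as asked, in the order asked, and still so for the second after the job is handed in, while the arm keeps its last pose, push and grip.
It also fails if it takes over 51 s, if anything falls off the work surface, if the arm or the gripper's body presses on something with over 40 N, if the wrist force passes 120 N, or if a joint passes its speed limit or range.

## Robot

A 7-joint arm with a two-finger parallel gripper is mounted at the origin on a cart in front of the work surface, level with it; the furniture and walls round the work are solid. World frame = base frame: x ahead of the robot, y to its left, z up, the work surface at z = 0. Lengths are in m, angles in rad, forces in N, time in s.
With the tool pointing down it reaches from about 0.375 to 0.925 m from the base axis. Payload 3.1 kg.
Tool frame: the origin (TCP) lies midway between the tips of the shut fingers; the grasp point (between the pads) lies 19 mm behind it; z points along the fingers, y is the line along which they close (so a half turn about z gives the same grasp; the last joint's range is limited). The gripper opens to 85 mm and grips with 20 to 120 N. Pads are 22 mm wide; open, the fingers measure 114 mm over their backs; the gripper's body (76 mm by 85 mm) begins 54 mm behind the grasp point. The pads swing forward as they close: fully open they stand 13 mm farther back than shut.
Start: joints at [-0.098, 0.383, 0.044, 1.598, -0.018, 1.161, -0.05], TCP at [0.65, 0, 0.21] pointing down, gripper open.
Joint ranges: [-2.61, 2.61], [-0.41, 2.15], [-1.48, 1.57], [0, 2.5], [-1.57, 4.71], [0.05, 1.97], [-2.85, 2.85]. Speed limits (rad/s): [2.79, 2.79, 3.14, 3.14, 3.14, 3.14, 3.14].

## Interface

Orientations are given as a unit quaternion [x, y, z, w].
In Python, from cell import monitor, cams, order gives the robot as it stands.
- The arm moves only by the shell command python3 -m pendant 'ROWS' [FORCE]. ROWS is JSON, a list of rows, each a list of 7 numbers: the turn, a rotation vector about the tool's x, y, z in units of 6 degrees (1.0 is 6 degrees), then the shift along the tool's x, y, z in units of 30 mm (1.0 is 30 mm), then the finger opening in mm, from 0 to 85.4. In form: [[rx, ry, rz, dx, dy, dz, fingers], ...]. A call has exactly 10 rows; each row is the pose to reach, as a shift and turn from the pose commanded when the call began, along the tool's axes at that moment; what a row does not reach only later rows make up. A row lasts 1/8 s, in which the tool goes at most 62.5 mm and 10.7 degrees, less where a joint would pass 70% of its speed; a pose out of reach is approached as far as the arm can. A call with a gripper value outside its range is refused whole. The fingers move at their own pace and stop on an object; FORCE is the grip in N (left out, the last holds). Time passes only in rows, so rows that repeat a pose let the fingers close, or fill a call up. It gives the time, the measured TCP pose, the force, the opening and the grip force at its end, in the units of the state.
- monitor.get_state(): the state, without advancing time (a new reading comes with each control period).
- cams.snapshot(name): name is "scene" or "side" or "wrist"; returns a dict with "image" (400x640x3 uint8, blue, green, red), "z_map" (400x640 float32, m along the optical axis (not along the pixel's ray), 0 where there is no reading), "intrinsics" (3x3 intrinsics, pixels), "dist_coeffs" ([k1, k2, p1, p2, k3] as OpenCV has them; the pictures are not rectified), "extrinsics" (4x4, takes a point from world to camera coordinates). Camera axes: x right, y down, z forward; pixel columns grow to the right and rows downward; lengths in m; the calibration is good to about 2 mm. A picture is of the moment at which its call begins.
- order.job_done(): hands the job in; it is judged then, once.
Trained networks look in the newest picture that a camera, given by its name, has taken for a name from the list of things; names that differ only in an ending like _2 or _b are one class to them, and where a whole thing is asked for, a point or a joint stands for the part that bears it (a point fixed in the world has none). Each returns a list of dicts, best first, with "p" (0 to 1); they miss things now and then, are a little off and sometimes report something else, mostly with a low value. They report only what shows in the picture. A call takes as long as a camera call. They do not tell look-alikes from the thing itself.
- cams.regions_of(camera, name): "region" (400x640 bool, what is visible of it) and "location" ([column, row] in pixels, amid what is visible of it).
The state is a dict: "clock": time; "qpos": joint angles; "dq": joint speeds; "joint_torque": joint torques, N m; "position": TCP position; "tool_rot": TCP orientation; "contact_force": force on the tool from outside, world axes, zero at the start; "wrist_torque": the same for the moment, N m; "finger_gap": finger opening in m; "gripper_force": force on a finger pad.
Only numpy, scipy, OpenCV 4.12 (cv2) and the standard library are available. Lean on these libraries where they do the work, as an engineer would, in place of code of your own. Each camera call takes 0.05 s, during which the arm holds its last target. There are 200 camera calls.

## Working session

There is one attempt and no reset: what is moved stays moved. The work goes in short steps, Python scripts to look and compute and a shell command to move; the robot and the scene stay as the last step left them, time stands still between calls to the robot, and variables do not carry over. Pictures are saved under pics/ and viewed, at most 10 in all, crops included, and the job is handed in when it is done.

```bash
mkdir -p pics; cat > h.py <<'E'
import numpy as np, cv2
from cell import monitor, cams, order
def world(s, px, z=None):
    px=np.atleast_2d(np.array(px,float)); K=s["intrinsics"]; E=s["extrinsics"]
    n=cv2.undistortPoints(px.reshape(-1,1,2),K,np.array(s["dist_coeffs"])).reshape(-1,2)
    r=np.c_[n,np.ones(len(n))]
    R=E[:3,:3];t=E[:3,3]
    if z is None:
        d=s["z_map"][px[:,1].astype(int),px[:,0].astype(int)]
        return (r*d[:,None]-t)@R
    c=-R.T@t; w=r@R
    return c+w*((z-c[2])/w[:,2])[:,None]
def cloud(s,m):
    v,u=np.nonzero(m&(s["z_map"]>0)); return world(s,np.c_[u,v])
E
python3 - <<'E'
from h import *
names="jig tile_mid stop_wide_face stop_mid_face stop_narrow_face spacer_mid wedge_mid beaker_mid vial_mid petri_mid".split()
for c in ("scene","side"):
    s=cams.snapshot(c); cv2.imwrite(f"pics/{c}0.png",s["image"])
    for n in names:
        for d in cams.regions_of(c,n)[:3]:
            p=cloud(s,d["region"])
            print(c,n,round(d["p"],2),np.round(d["location"]),d["region"].sum(),np.round(np.median(p,0),3) if len(p) else "")
st=monitor.get_state(); print(st["clock"],st["tool_rot"])
E
```

```text
scene jig 0.86 [296. 195.] 1322 [0.524 0.051 0.011]
scene tile_mid 0.61 [286. 181.] 831 [0.518 0.095 0.028]
scene stop_wide_face 0.56 [213. 171.] 221 [0.369 0.259 0.015]
scene stop_wide_face 0.53 [299. 171.] 167 [0.589 0.114 0.042]
scene stop_mid_face 0.55 [311. 177.] 365 [0.592 0.054 0.04 ]
scene stop_narrow_face 0.75 [288. 164.] 213 [0.568 0.162 0.042]
scene spacer_mid 0.74 [315. 281.] 487 [ 0.42  -0.275  0.036]
scene spacer_mid 0.74 [321. 226.] 390 [ 0.523 -0.124  0.034]
scene spacer_mid 0.62 [322. 259.] 318 [ 0.459 -0.219  0.039]
scene wedge_mid 0.72 [354. 232.] 335 [ 0.574 -0.19   0.036]
scene beaker_mid 0.73 [389. 285.] 1228 [ 0.548 -0.356  0.045]
scene vial_mid 0.7 [389. 214.] 159 [ 0.703 -0.165  0.031]
scene vial_mid 0.55 [390. 285.] 1331 [ 0.549 -0.354  0.044]
scene petri_mid 0.73 [214. 174.] 208 [0.37  0.259 0.015]
side jig 0.71 [314. 189.] 1250 [0.547 0.044 0.01 ]
side tile_mid 0.77 [302. 177.] 769 [0.524 0.094 0.027]
side stop_wide_face 0.5 [323. 168.] 166 [0.595 0.115 0.041]
side stop_mid_face 0.82 [331. 180.] 398 [0.6   0.046 0.038]
side stop_narrow_face 0.68 [314. 156.] 223 [0.574 0.159 0.041]
side spacer_mid 0.82 [295. 251.] 219 [ 0.465 -0.226  0.035]
side spacer_mid 0.82 [330. 264.] 354 [ 0.539 -0.266  0.037]
side spacer_mid 0.76 [277. 274.] 385 [ 0.423 -0.279  0.034]
side wedge_mid 0.61 [340. 245.] 236 [ 0.58  -0.196  0.033]
side beaker_mid 0.96 [341. 290.] 1096 [ 0.55  -0.358  0.044]
side vial_mid 0.57 [386. 226.] 145 [ 0.71  -0.169  0.029]
side petri_mid 0.69 [248. 151.] 216 [0.375 0.255 0.014]
1.1 [ 7.07079129e-01  7.07134432e-01 -1.40484555e-05 -1.34699871e-05]
```

```bash
python3 - <<'E'
import cv2
a=cv2.imread("pics/scene0.png")[140:340,190:440]
b=cv2.imread("pics/side0.png")[140:340,220:420]
cv2.imwrite("pics/a1.png",cv2.resize(a,(750,600),interpolation=2)); cv2.imwrite("pics/b1.png",cv2.resize(b,(600,600),interpolation=2))
E
```

```text
(no output)
```

View pics/a1.png

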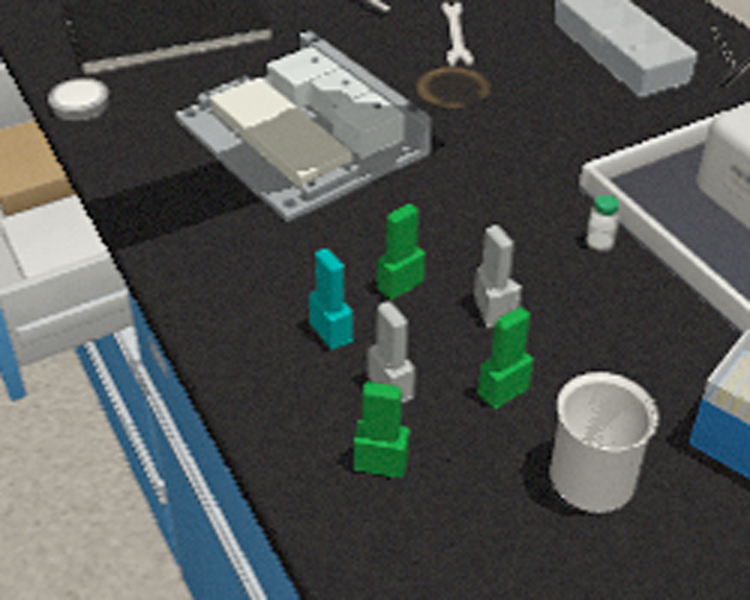

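View pics/b1.png

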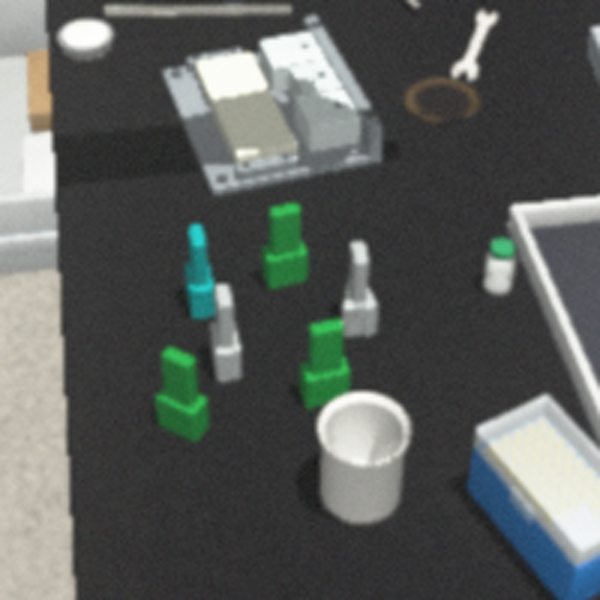

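Candidates in the scene picture: silver A (322,259), silver B (354,232), and look-alikes in turquoise (300,240) and green (323,225), (357,260), (316,283). It has to be one of the two silver parts, and a wrist view will show which foot is parallel-sided. From here the wrist camera may already see the jig, so I'll start there.

```bash
python3 - <<'E'
from h import *
s=cams.snapshot("wrist"); cv2.imwrite("pics/w0.png",s["image"]); E=s["extrinsics"]
print(-E[:3,:3].T@E[:3,3],E[2,:3]); print(s["intrinsics"][0,0])
print(world(s,[[0,0],[639,0],[639,399],[0,399]],0))
E
python3 -m pendant '[[0,0,0,-1.5,-1.5,-0.7,85],[0,0,0,-3,-3,-1.5,85],[0,0,0,-4,-4,-2,85],[0,0,0,-4.5,-5,-2.5,85],[0,0,0,-4.5,-6,-3,85],[0,0,0,-4.5,-6,-3,85],[0,0,0,-4.5,-6,-3,85],[0,0,0,-4.5,-6,-3,85],[0,0,0,-4.5,-6,-3,85],[0,0,0,-4.5,-6,-3,85]]'
python3 - <<'E'
from h import *
s=cams.snapshot("wrist"); cv2.imwrite("pics/w1.png",s["image"]); E=s["extrinsics"]
print(-E[:3,:3].T@E[:3,3])
for n in ("spacer_mid","wedge_mid","tile_mid","stop_wide_face","stop_mid_face","stop_narrow_face"):
    for d in cams.regions_of("wrist",n):
        p=cloud(s,d["region"]); print(n,round(d["p"],2),np.round(d["location"]),d["region"].sum(),np.round(np.median(p,0),3))
E
```

```text
[0.65015488 0.08318765 0.37445531] [-2.58896162e-05 -3.23281788e-01 -9.46302745e-01]
289.30152505832706
[[ 0.29686818  0.19199773  0.        ]
 [ 1.00394154  0.19275052  0.        ]
 [ 1.22256931 -0.41448274  0.        ]
 [ 0.08006668 -0.41648635  0.        ]]
clock: 2.4
position: [0.4702, -0.1348, 0.2996]
tool_rot: [0.707, 0.707, -0.0, -0.0]
contact_force: [-0.1, -0.2, -0.2]
finger_gap: 0.0852
gripper_force: 0.0
[ 0.47047854 -0.05161077  0.46395186]
spacer_mid 0.89 [358. 238.] 662 [ 0.537 -0.252  0.038]
spacer_mid 0.81 [358. 152.] 475 [ 0.525 -0.115  0.049]
spacer_mid 0.64 [316. 213.] 373 [ 0.465 -0.201  0.05 ]
spacer_mid 0.61 [305. 163.] 420 [ 0.453 -0.133  0.045]
wedge_mid 0.56 [388. 194.] 631 [ 0.575 -0.177  0.038]
tile_mid 0.73 [364.  21.] 2156 [0.53  0.05  0.028]
stop_mid_face 0.91 [417.  15.] 1575 [0.596 0.055 0.042]
stop_narrow_face 0.4 [415.  18.] 1522 [0.596 0.054 0.042]
```

View pics/w1.png

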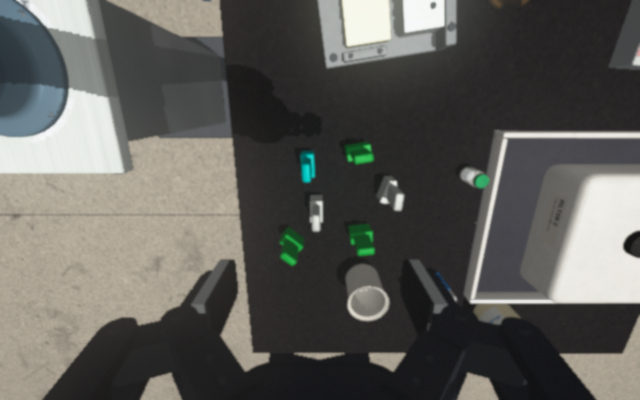

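View pics/w0.png

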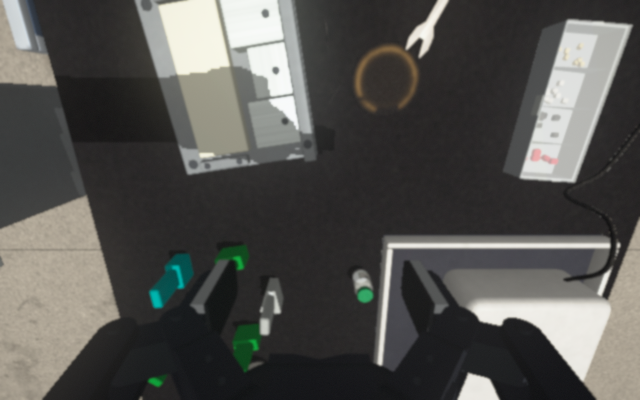

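w1 shows silver A at (316,213) and silver B at (392,194), with the green and turquoise look-alikes around them. w0 shows the stops from top to bottom: narrow gap (y≈0.16), wide gap (middle, pixel (265,65)), mid gap (y≈0.05). I'll move in for a close crop of both silver parts.

```bash

python3 -m pendant '[[0,0,0,-1.5,0.7,1,85],[0,0,0,-3,1.2,2,85],[0,0,0,-3.5,1.2,2.7,85],[0,0,0,-3.5,1.2,2.7,85],[0,0,0,-3.5,1.2,2.7,85],[0,0,0,-3.5,1.2,2.7,85],[0,0,0,-3.5,1.2,2.7,85],[0,0,0,-3.5,1.2,2.7,85],[0,0,0,-3.5,1.2,2.7,85],[0,0,0,-3.5,1.2,2.7,85]]'
python3 - <<'E'
from h import *
s=cams.snapshot("wrist"); np.savez("w2.npz",**s); im=s["image"]
cv2.imwrite("pics/w2.png",cv2.resize(im[80:330,180:500],(768,600),interpolation=2))
for n in ("spacer_mid","wedge_mid"):
    for d in cams.regions_of("wrist",n):
        p=cloud(s,d["region"]); b=im[d["region"]].mean(0)
        print(n,round(d["p"],2),np.round(d["location"]),d["region"].sum(),np.round(b))
        if b.max()-b.min()<25:
          for lo,hi in((.075,.1),(.028,.037)):
            q=p[(p[:,2]>lo)&(p[:,2]<hi),:2]
            if len(q)>8: print("  ",lo,len(q),np.round(cv2.minAreaRect((q*1000).astype(np.float32)),1) if 0 else cv2.minAreaRect((q*1000).astype(np.float32)),np.median(p[(p[:,2]>lo)&(p[:,2]<hi),2]))
E
```

```text
clock: 4.0
position: [0.506, -0.24, 0.2191]
tool_rot: [0.707, 0.707, 0.0, 0.0]
contact_force: [0.2, -0.1, 0.4]
finger_gap: 0.0851
gripper_force: 0.0
spacer_mid 0.92 [284. 153.] 701 [138. 143. 141.]
   0.075 278 ((465.07977294921875, -212.20254516601562), (11.96338939666748, 24.867189407348633), 1.3478997945785522) 0.08211162443346494
   0.028 201 ((464.917236328125, -212.56900024414062), (20.170310974121094, 35.318180084228516), 0.8581089973449707) 0.03420161527831419
spacer_mid 0.81 [270.  86.] 847 [155. 160.   4.]
spacer_mid 0.68 [344. 189.] 822 [ 71. 150.  46.]
spacer_mid 0.66 [255. 198.] 909 [ 65. 145.  40.]
spacer_mid 0.25 [385. 129.] 880 [178. 181. 180.]
   0.075 319 ((580.5443115234375, -180.49407958984375), (25.4339599609375, 12.156352996826172), 83.63256072998047) 0.08193919952129063
   0.028 250 ((578.6797485351562, -179.88641357421875), (36.96002960205078, 22.667057037353516), 82.04811096191406) 0.03422490805937632
wedge_mid 0.69 [380. 127.] 909 [175. 179. 177.]
   0.075 319 ((580.5443115234375, -180.49407958984375), (25.4339599609375, 12.156352996826172), 83.63256072998047) 0.08193919952129063
   0.028 257 ((576.6522827148438, -180.7047882080078), (37.548919677734375, 22.399497985839844), 88.49768829345703) 0.034221996158395246
```

View pics/w2.png

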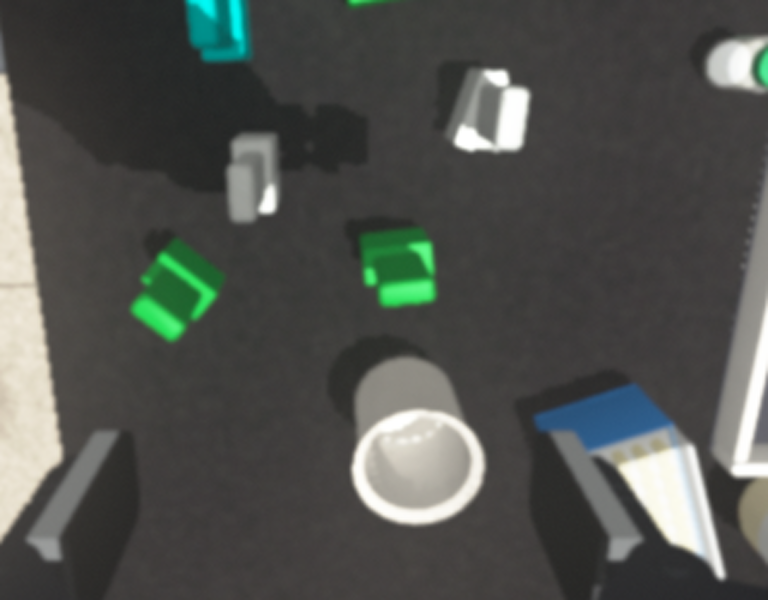

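Silver A (crop (252,178), full image (284,153)) has a foot measured 20.2 x 35.3 mm with parallel sides. Silver B (crop (490,112)) visibly tapers, so it is the wedge. I choose A at (0.465,-0.212), yaw ≈ 1°.

```bash

python3 -m pendant '[[0,0,0,0.5,-0.7,1,50],[0,0,0,0.93,-1.37,2,50],[0,0,0,0.93,-1.37,2.5,50],[0,0,0,0.93,-1.37,4,50],[0,0,0,0.93,-1.37,5.3,50],[0,0,0,0.93,-1.37,5.84,50],[0,0,0,0.93,-1.37,5.84,50],[0,0,0,0.93,-1.37,5.84,5],[0,0,0,0.93,-1.37,5.84,5],[0,0,0,0.93,-1.37,5.84,5]]' 40
python3 -m pendant '[[0,0,0,0,0,0,5],[0,0,0,0,0,0,5],[0,0,0,0,0,-1,5],[0,0,0,0,0,-2.5,5],[0,0,0,0,0,-4,5],[0,0,0,1,1,-5,5],[0,0,0,2.5,2,-5,5],[0,0,0,4,3,-5,5],[0,0,0,5,3,-5,5],[0,0,0,5,3,-5,5]]'
```

```text
clock: 5.4
position: [0.4661, -0.2127, 0.0455]
tool_rot: [0.707, 0.707, 0.001, 0.001]
contact_force: [-1.5, 0.1, 5.2]
finger_gap: 0.0111
gripper_force: 41.1
clock: 6.65
position: [0.5546, -0.0574, 0.1932]
tool_rot: [0.704, 0.71, 0.0, -0.001]
contact_force: [-0.5, -0.4, -2.4]
finger_gap: 0.0111
gripper_force: 40.2
```

```bash

python3 -m pendant '[[0,0,0,1.5,0,-0.5,5],[0,0,0,3,0,-1,5],[0,0,0,4.5,0,-1,5],[0,0,0,4.5,0,-1,5],[0,0,0,4.5,0,-1,5],[0,0,0,4.5,0,-1,5],[0,0,0,4.5,0,-1,5],[0,0,0,4.5,0,-1,5],[0,0,0,4.5,0,-1,5],[0,0,0,4.5,0,-1,5]]'
python3 - <<'E'
from h import *
s=cams.snapshot("wrist"); np.savez("w3.npz",**s); im=s["image"]
cv2.imwrite("pics/w3.png",im)
for n in ("spacer_mid","tile_mid","stop_wide_face","stop_mid_face","stop_narrow_face"):
    for d in cams.regions_of("wrist",n)[:2]:
        p=cloud(s,d["region"]); z=np.median(p[:,2]); q=p[abs(p[:,2]-z)<.003,:2]*1000
        print(n,round(d["p"],2),np.round(d["location"]),d["region"].sum(),round(z,4),cv2.minAreaRect(q.astype(np.float32)))
v,u=np.mgrid[:400,:640]; P=world(s,np.c_[u.ravel(),v.ravel()]).reshape(400,640,3)
m=(abs(P[...,2]-.042)<.003)&(P[...,0]<.75)&(P[...,1]>-.05)
n,l,st,c=cv2.connectedComponentsWithStats(m.astype(np.uint8))
for i in range(1,n):
    if st[i,4]>150: print("stops?",st[i],cv2.minAreaRect((P[l==i][:,:2]*1000).astype(np.float32)))
print(monitor.get_state()["position"])
E
```

```text
clock: 7.9
position: [0.5549, 0.0729, 0.2239]
tool_rot: [0.707, 0.707, 0.0, -0.0]
contact_force: [-0.6, 0.8, -1.7]
finger_gap: 0.0107
gripper_force: 40.2
spacer_mid 0.71 [318. 241.] 2447 0.24 ((554.5652465820312, 84.61444854736328), (11.446561813354492, 3.3344197273254395), 0.4379551112651825)
spacer_mid 0.65 [312. 356.] 79 0.0057 ((541.8665161132812, -247.7545928955078), (27.6446590423584, 2.6507179737091064), 5.879785537719727)
tile_mid 0.69 [293. 138.] 6182 0.0284 ((524.2107543945312, 105.80836486816406), (60.17475128173828, 159.39442443847656), 8.310401916503906)
stop_wide_face 0.78 [357. 138.] 1476 0.0424 ((597.8672485351562, 116.61273193359375), (39.81547164916992, 49.94038009643555), 8.399153709411621)
stop_mid_face 0.58 [354. 180.] 1687 0.0423 ((600.610595703125, 64.38262939453125), (51.59560012817383, 50.43992614746094), 8.477555274963379)
stop_narrow_face 0.95 [343.  96.] 2359 0.0424 ((582.3867797851562, 166.7701416015625), (56.06052017211914, 49.96860122680664), 8.371051788330078)
stops? [ 316   61   73  147 5811] ((597.4801025390625, 112.22968292236328), (65.90433502197266, 169.07687377929688), 11.205473899841309)
[0.55488678 0.07297907 0.22387246]
```

View pics/w3.png

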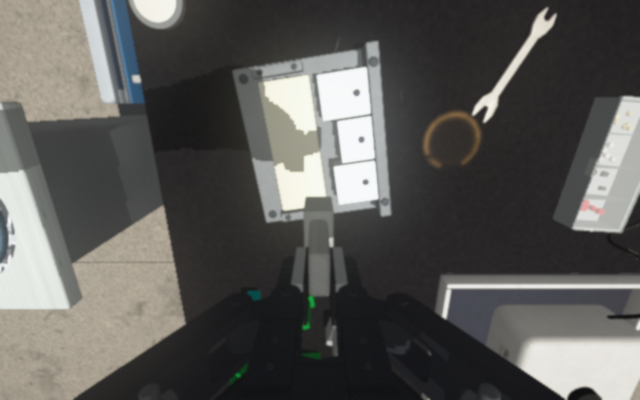

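w3 shows the wide stop in the middle at (357,138) and the tile at (293,138). Jig yaw is 8.35°, gap 24.6 mm, and the spacer target is (0.566, 0.112).

```bash

python3 -m pendant '[[0,0,-0.5,0.5,0.1,0,5],[0,0,-1,1,0.3,1,5],[0,0,-1.39,1.3,0.37,2,5],[0,0,-1.39,1.3,0.37,3,5],[0,0,-1.39,1.3,0.37,3.4,5],[0,0,-1.39,1.3,0.37,3.4,5],[0,0,-1.39,1.3,0.37,3.4,5],[0,0,-1.39,1.3,0.37,3.4,5],[0,0,-1.39,1.3,0.37,3.4,5],[0,0,-1.39,1.3,0.37,3.4,5]]'
python3 - <<'E'
from h import *
from scipy.spatial.transform import Rotation as R
st=monitor.get_state(); M=R.from_quat(st["tool_rot"]).as_matrix()
print(np.round(st["position"],4),np.round(M,3).tolist(),np.degrees(np.arctan2(M[1,1],M[0,1])))
d=np.array([.566,.112,.1])-st["position"]; print("units to target",np.round(M.T@d/.03,3))
for c in("wrist",):
    s=cams.snapshot(c); cv2.imwrite("pics/w4.png",s["image"])
    for n in("stop_wide_face","tile_mid","stop_mid_face","stop_narrow_face"):
      for d in cams.regions_of(c,n)[:1]:
        p=cloud(s,d["region"]); z=np.median(p[:,2]); q=p[abs(p[:,2]-z)<.003,:2]*1000
        print(n,round(d["p"],2),cv2.minAreaRect(q.astype(np.float32)))
E
```

```text
clock: 9.45
position: [0.5662, 0.1119, 0.1223]
tool_rot: [0.654, 0.757, 0.0, 0.0]
contact_force: [-0.9, -1.3, -2.6]
finger_gap: 0.0112
gripper_force: 40.1
[0.5662 0.1119 0.1223] [[-0.145, 0.989, 0.001], [0.989, 0.145, 0.0], [0.0, 0.001, -1.0]] 8.337527954095314
units to target [ 0.004 -0.008  0.745]
stop_wide_face 0.97 ((598.1306762695312, 118.43490600585938), (39.83250427246094, 52.26868438720703), 8.765902519226074)
tile_mid 0.79 ((524.288330078125, 105.22470092773438), (60.03704833984375, 159.59051513671875), 8.01097297668457)
stop_mid_face 0.65 ((606.5032958984375, 65.69544219970703), (37.642887115478516, 50.23839569091797), 8.724953651428223)
stop_narrow_face 0.84 ((582.519287109375, 166.70611572265625), (55.97205352783203, 49.000038146972656), 8.515888214111328)
```

```bash

python3 -m pendant '[[0,0,0,0,0,0.5,5],[0,0,0,0,0,1,5],[0,0,0,0,0,1.2,5],[0,0,0,0,0,1.4,5],[0,0,0,0,0,1.6,5],[0,0,0,0,0,1.7,5],[0,0,0,0,0,1.8,5],[0,0,0,0,0,1.85,5],[0,0,0,0,0,1.9,5],[0,0,0,0,0,1.9,5]]'
python3 - <<'E'
from h import *
s=cams.snapshot("side"); a=cv2.resize(s["image"][130:230,270:390],(480,400),interpolation=2)
cv2.imwrite("pics/s4.png",a)
E
```

```text
clock: 10.95
position: [0.566, 0.1119, 0.0648]
tool_rot: [0.654, 0.757, -0.0, -0.0]
contact_force: [0.5, -1.6, -1.5]
finger_gap: 0.0108
gripper_force: 40.1
```

View pics/s4.png

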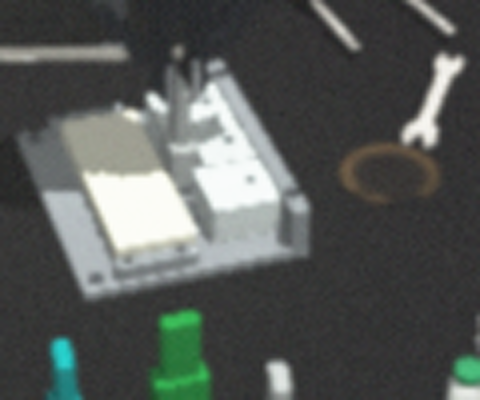

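The crop shows the spacer at (185,130), between tile and middle stop, with no contact force. Next I lower it, release and lift.

```bash

python3 -m pendant '[[0,0,0,0,0,0.1,5],[0,0,0,0,0,0.2,5],[0,0,0,0,0,0.27,5],[0,0,0,0,0,0.32,5],[0,0,0,0,0,0.32,5],[0,0,0,0,0,0.32,5],[0,0,0,0,0,0.32,5],[0,0,0,0,0,0.32,5],[0,0,0,0,0,0.32,5],[0,0,0,0,0,0.32,5]]'
python3 -m pendant '[[0,0,0,0,0,0,16],[0,0,0,0,0,0,20],[0,0,0,0,0,0,26],[0,0,0,0,0,0,32],[0,0,0,0,0,0,32],[0,0,0,0,0,-0.5,32],[0,0,0,0,0,-1.2,32],[0,0,0,0,0,-2.5,32],[0,0,0,0,0,-4,32],[0,0,0,0,0,-5,32]]'
python3 -m pendant '[[0,0,0,0,-1,-1,0],[0,0,0,-1,-2,-1,0],[0,0,0,-2,-2,-1,0],[0,0,0,-3,-2,-1,0],[0,0,0,-3,-2,-1,0],[0,0,0,-3,-2,-1,0],[0,0,0,-3,-2,-1,0],[0,0,0,-3,-2,-1,0],[0,0,0,-3,-2,-1,0],[0,0,0,-3,-2,-1,0]]'
python3 - <<'E'
from h import *
s=cams.snapshot("wrist"); cv2.imwrite("pics/w5.png",cv2.resize(s["image"][20:220,200:440],(720,600),interpolation=2))
for n in("stop_wide_face","tile_mid","spacer_mid"):
  for d in cams.regions_of("wrist",n)[:1]:
    p=cloud(s,d["region"]); z=np.median(p[:,2]); 
    for zz in ([z] if n!="spacer_mid" else [.092,.044]):
        q=p[abs(p[:,2]-zz)<.003,:2]*1000
        if len(q)>5: print(n,round(d["p"],2),zz,cv2.minAreaRect(q.astype(np.float32)))
E
```

```text
clock: 12.25
position: [0.5661, 0.112, 0.0556]
tool_rot: [0.654, 0.757, 0.0, 0.0]
contact_force: [-2.5, -0.9, 5.8]
finger_gap: 0.011
gripper_force: 41.2
clock: 13.5
position: [0.5673, 0.1122, 0.2092]
tool_rot: [0.654, 0.757, 0.002, 0.001]
contact_force: [0.8, 0.3, -0.4]
finger_gap: 0.0321
gripper_force: 0.0
clock: 14.75
position: [0.5197, 0.0144, 0.2352]
tool_rot: [0.654, 0.757, -0.0, -0.0]
contact_force: [-0.3, 0.4, -0.2]
finger_gap: 0.0
gripper_force: 0.0
stop_wide_face 0.69 0.04235628978257399 ((596.008544921875, 116.45420837402344), (44.73170852661133, 49.448265075683594), 8.493313789367676)
tile_mid 0.92 0.028380348738309028 ((524.1361694335938, 106.09977722167969), (60.03322219848633, 159.15362548828125), 8.201567649841309)
spacer_mid 0.78 0.044 ((456.2692565917969, -135.319580078125), (9.598461151123047, 23.96746063232422), 31.274080276489258)
```

View pics/w5.png

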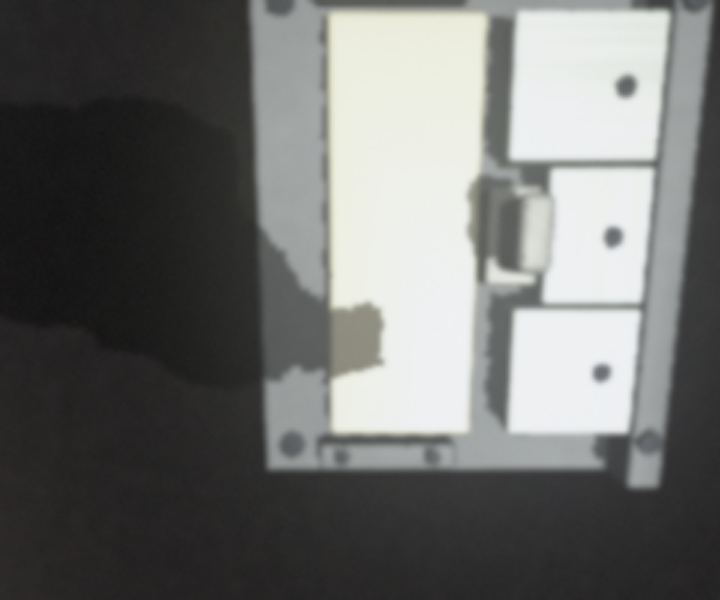

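w5 shows the spacer standing free at (520,235), squarely in the middle gap. Next the shut fingers go down in front of the tile, opposite the spacer.

```bash

python3 -m pendant '[[0,0,0,1,-1.16,0,0],[0,0,0,2,-1.16,1,0],[0,0,0,3,-1.16,2,0],[0,0,0,3,-1.16,3.5,0],[0,0,0,3,-1.16,5,0],[0,0,0,3,-1.16,6,0],[0,0,0,3,-1.16,6.8,0],[0,0,0,3,-1.16,7.27,0],[0,0,0,3,-1.16,7.27,0],[0,0,0,3,-1.16,7.27,0]]'
python3 -m pendant '[[0,0,0,0,0.05,0,0],[0,0,0,0,0.1,0,0],[0,0,0,0,0.15,0,0],[0,0,0,0,0.2,0,0],[0,0,0,0,0.25,0,0],[0,0,0,0,0.28,0,0],[0,0,0,0,0.31,0,0],[0,0,0,0,0.34,0,0],[0,0,0,0,0.34,0,0],[0,0,0,0,0.34,0,0]]'
```

```text
clock: 16.2
position: [0.4732, 0.0984, 0.0181]
tool_rot: [0.654, 0.757, 0.001, 0.001]
contact_force: [-0.1, -0.6, 0.6]
finger_gap: 0.0001
gripper_force: 0.0
clock: 17.45
position: [0.4822, 0.0996, 0.0171]
tool_rot: [0.654, 0.757, -0.0, -0.0]
contact_force: [1.3, -0.8, -0.0]
finger_gap: -0.0002
gripper_force: 0.0
```

```bash

python3 -m pendant '[[0,0,0,0,0.03,0,0],[0,0,0,0,0.06,0,0],[0,0,0,0,0.09,0,0],[0,0,0,0,0.12,0,0],[0,0,0,0,0.15,0,0],[0,0,0,0,0.17,0,0],[0,0,0,0,0.19,0,0],[0,0,0,0,0.2,0,0],[0,0,0,0,0.2,0,0],[0,0,0,0,0.2,0,0]]'
python3 - <<'E'
from h import *
s=cams.snapshot("scene")
for d in cams.regions_of("scene","tile_mid")[:1]:
    p=cloud(s,d["region"]); q=p[abs(p[:,2]-.028)<.003,:2]*1000; print(cv2.minAreaRect(q.astype(np.float32)))
E
```

```text
clock: 18.7
position: [0.4882, 0.1005, 0.0172]
tool_rot: [0.654, 0.757, -0.0, -0.0]
contact_force: [1.6, -0.3, -0.3]
finger_gap: -0.0004
gripper_force: 0.0
((523.429931640625, 102.19676208496094), (61.368526458740234, 154.7122344970703), 7.9017109870910645)
```

```bash

python3 -m pendant '[[0,0,0,0,0.03,0,0],[0,0,0,0,0.06,0,0],[0,0,0,0,0.09,0,0],[0,0,0,0,0.12,0,0],[0,0,0,0,0.15,0,0],[0,0,0,0,0.18,0,0],[0,0,0,0,0.2,0,0],[0,0,0,0,0.2,0,0],[0,0,0,0,0.2,0,0],[0,0,0,0,0.2,0,0]]'
```

```text
clock: 20.05
position: [0.4941, 0.1014, 0.0172]
tool_rot: [0.654, 0.757, -0.0, -0.0]
contact_force: [-0.5, 0.0, -0.2]
finger_gap: -0.0
gripper_force: 0.0
```

```bash

python3 -m pendant '[[0,0,0,0,0.03,0,0],[0,0,0,0,0.05,0,0],[0,0,0,0,0.07,0,0],[0,0,0,0,0.09,0,0],[0,0,0,0,0.1,0,0],[0,0,0,0,0.1,0,0],[0,0,0,0,0.1,0,0],[0,0,0,0,0.1,0,0],[0,0,0,0,0.1,0,0],[0,0,0,0,0.1,0,0]]'
```

```text
clock: 21.3
position: [0.4971, 0.1018, 0.0172]
tool_rot: [0.654, 0.757, -0.0, -0.0]
contact_force: [-0.3, -0.2, 0.3]
finger_gap: 0.0001
gripper_force: 0.0
```

```bash
cat > t.py <<'E'
from h import *
for c in("scene","side","wrist"):
    s=cams.snapshot(c); cv2.imwrite(f"pics/{c}_t.png",s["image"])
    for n in("tile_mid","spacer_mid"):
        for d in cams.regions_of(c,n)[:6]:
            p=cloud(s,d["region"])
            if len(p)<5: continue
            if n=="tile_mid":
                q=p[abs(p[:,2]-.028)<.003,:2]*1000; print(c,n,cv2.minAreaRect(q.astype(np.float32)))
            elif np.median(p[:,1])>0: print(c,n,np.median(p,0),p[:,2].max())
E
python3 t.py
```

```text
scene tile_mid ((523.4411010742188, 99.45768737792969), (62.26118087768555, 152.13070678710938), 8.387150764465332)
scene spacer_mid [0.55977825 0.10257742 0.05107631] 0.09378189935129523
side tile_mid ((526.529052734375, 94.3803939819336), (59.94903564453125, 145.45474243164062), 8.212817192077637)
side spacer_mid [0.5647082  0.09899959 0.04883448] 0.0940013983514893
wrist tile_mid ((524.833984375, 105.69548034667969), (60.23593521118164, 159.25106811523438), 8.6433687210083)
wrist spacer_mid [0.56034077 0.11856913 0.06769016] 0.0938055092529545
```

```bash

python3 -m pendant '[[0,0,0,0,0.02,0,0],[0,0,0,0,0.04,0,0],[0,0,0,0,0.06,0,0],[0,0,0,0,0.08,0,0],[0,0,0,0,0.1,0,0],[0,0,0,0,0.11,0,0],[0,0,0,0,0.12,0,0],[0,0,0,0,0.13,0,0],[0,0,0,0,0.13,0,0],[0,0,0,0,0.13,0,0]]'
```

```text
clock: 23.0
position: [0.501, 0.1024, 0.0172]
tool_rot: [0.654, 0.757, 0.0, -0.0]
contact_force: [-0.6, 0.6, 0.5]
finger_gap: 0.0002
gripper_force: 0.0
```

```bash

python3 -m pendant '[[0,0,0,0,0.01,0,0],[0,0,0,0,0.02,0,0],[0,0,0,0,0.03,0,0],[0,0,0,0,0.03,0,0],[0,0,0,0,0.04,0,0],[0,0,0,0,0.04,0,0],[0,0,0,0,0.05,0,0],[0,0,0,0,0.05,0,0],[0,0,0,0,0.05,0,0],[0,0,0,0,0.05,0,0]]'
```

```text
clock: 24.25
position: [0.5024, 0.1026, 0.0172]
tool_rot: [0.654, 0.757, -0.0, -0.0]
contact_force: [-0.5, -0.2, 0.4]
finger_gap: -0.0001
gripper_force: 0.0
```

```bash

python3 -m pendant '[[0,0,0,0,0.01,0,0],[0,0,0,0,0.02,0,0],[0,0,0,0,0.03,0,0],[0,0,0,0,0.03,0,0],[0,0,0,0,0.04,0,0],[0,0,0,0,0.04,0,0],[0,0,0,0,0.05,0,0],[0,0,0,0,0.05,0,0],[0,0,0,0,0.05,0,0],[0,0,0,0,0.05,0,0]]'; python3 t.py | grep wrist
```

```text
clock: 25.5
position: [0.504, 0.1029, 0.0172]
tool_rot: [0.654, 0.757, 0.0, -0.0]
contact_force: [-0.9, 0.5, -0.7]
finger_gap: 0.0001
gripper_force: 0.0
wrist tile_mid ((524.7045288085938, 105.99923706054688), (60.239498138427734, 158.41812133789062), 8.395578384399414)
wrist spacer_mid [0.56025041 0.11992141 0.06534183] 0.09396236551053518
```

```bash
python3 - <<'E'
import cv2,numpy as np
a=cv2.resize(cv2.imread("pics/wrist_t.png")[0:300,160:480],(427,400),interpolation=2)
b=cv2.resize(cv2.imread("pics/side_t.png")[120:220,260:370],(440,400),interpolation=2)[:, :370]
cv2.imwrite("pics/t1.png",np.hstack([a,b]))
E
```

```text
(no output)
```

View pics/t1.png

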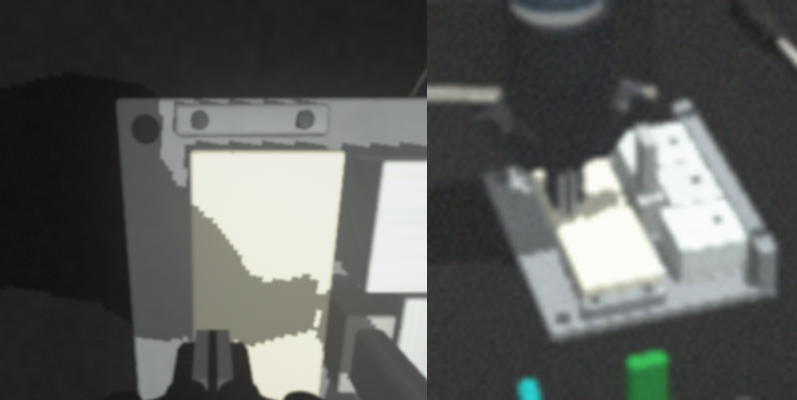

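The picture shows the fingertips (left panel, (212,335)) beyond the tile's front edge at column 190, with the tile unmoved. The tips may be higher than the TCP suggests, so I'll measure them from depth.

```bash
python3 - <<'E'
from h import *
s=cams.snapshot("wrist"); st=monitor.get_state()
E=s["extrinsics"]; p=st["position"]
print(cv2.projectPoints(p.reshape(1,3),cv2.Rodrigues(E[:3,:3])[0],E[:3,3],s["intrinsics"],np.array(s["dist_coeffs"]))[0], p)
v,u=np.mgrid[225:290,290:350]; P=world(s,np.c_[u.ravel(),v.ravel()]).reshape(65,60,3)
for r in range(15,60,4): print(225+r,[tuple(int(x) for x in np.round(1000*P[r,c])) for c in range(6,50,6)])
E
```

```text
[[[318.62791465 243.26645219]]] [0.50394745 0.10282571 0.01714535]
240 [(489, 100, 10), (493, 100, 11), (497, 110, 29), (500, 110, 28), (504, 111, 29), (507, 111, 28), (510, 112, 29), (514, 112, 28)]
244 [(490, 97, 10), (494, 97, 11), (497, 107, 29), (500, 108, 29), (504, 107, 27), (507, 109, 28), (511, 109, 29), (515, 109, 27)]
248 [(490, 94, 10), (494, 94, 10), (497, 113, 44), (500, 113, 44), (503, 114, 44), (506, 114, 44), (511, 107, 29), (515, 107, 27)]
252 [(491, 91, 11), (494, 91, 10), (497, 112, 48), (500, 113, 48), (503, 114, 48), (506, 115, 49), (512, 104, 28), (515, 105, 29)]
256 [(491, 88, 11), (494, 109, 46), (497, 112, 52), (500, 113, 52), (503, 114, 53), (506, 114, 53), (510, 110, 45), (513, 111, 45)]
260 [(491, 108, 50), (494, 109, 50), (497, 113, 57), (500, 113, 57), (503, 114, 58), (506, 114, 57), (510, 110, 49), (513, 111, 49)]
264 [(492, 108, 54), (495, 109, 55), (497, 113, 60), (500, 114, 61), (503, 114, 61), (506, 114, 60), (509, 115, 61), (513, 111, 53)]
268 [(492, 108, 57), (495, 108, 57), (498, 113, 64), (500, 113, 64), (503, 114, 64), (506, 114, 64), (509, 115, 64), (512, 111, 58)]
272 [(492, 108, 61), (495, 109, 62), (498, 113, 67), (500, 113, 67), (503, 113, 67), (506, 113, 66), (508, 115, 67), (512, 110, 60)]
276 [(493, 108, 64), (495, 108, 64), (498, 113, 71), (500, 113, 70), (503, 114, 70), (506, 114, 71), (508, 115, 71), (512, 111, 64)]
280 [(493, 108, 68), (495, 109, 68), (498, 113, 74), (500, 114, 74), (503, 114, 74), (506, 114, 73), (508, 115, 75), (512, 110, 67)]
284 [(493, 113, 78), (495, 114, 78), (498, 113, 77), (501, 113, 76), (503, 114, 77), (506, 114, 76), (508, 115, 77), (510, 116, 78)]
```

The fingertips are really at z≈0.042, above the tile. I'll back off and go lower, checking the tip height from depth.

```bash

python3 -m pendant '[[0,0,0,0,-0.3,0,0],[0,0,0,0,-0.6,0,0],[0,0,0,0,-0.8,0,0],[0,0,0,0,-0.8,0,0],[0,0,0,0,-0.8,0.2,0],[0,0,0,0,-0.8,0.3,0],[0,0,0,0,-0.8,0.4,0],[0,0,0,0,-0.8,0.45,0],[0,0,0,0,-0.8,0.45,0],[0,0,0,0,-0.8,0.45,0]]'
cat > tip.py <<'E'
from h import *
s=cams.snapshot("wrist"); cv2.imwrite("pics/wt.png",s["image"])
v,u=np.mgrid[215:300,280:360]; P=world(s,np.c_[u.ravel(),v.ravel()]).reshape(85,80,3)
for c in (34,38,42): print(280+c,[(215+r,)+tuple(int(x) for x in np.round(1000*P[r,c])) for r in range(20,50,2)])
for d in cams.regions_of("wrist","tile_mid")[:1]:
    p=cloud(s,d["region"]); q=p[abs(p[:,2]-.028)<.003,:2]*1000; print(cv2.minAreaRect(q.astype(np.float32)))
E
python3 tip.py
```

```text
clock: 27.25
position: [0.4803, 0.0994, 0.0037]
tool_rot: [0.654, 0.757, 0.0, 0.0]
contact_force: [0.1, 0.1, -0.7]
finger_gap: -0.0002
gripper_force: 0.0
314 [(235, 476, 108, 10), (237, 476, 106, 10), (239, 477, 105, 10), (241, 477, 104, 10), (243, 477, 103, 11), (245, 477, 101, 11), (247, 476, 110, 30), (249, 476, 109, 31), (251, 476, 110, 34), (253, 476, 110, 36), (255, 476, 110, 38), (257, 476, 110, 41), (259, 477, 110, 42), (261, 477, 110, 44), (263, 477, 110, 46)]
318 [(235, 479, 108, 11), (237, 479, 106, 10), (239, 479, 106, 11), (241, 479, 104, 10), (243, 479, 103, 10), (245, 480, 102, 11), (247, 478, 110, 29), (249, 478, 110, 32), (251, 478, 110, 34), (253, 478, 110, 36), (255, 479, 109, 37), (257, 478, 110, 41), (259, 478, 110, 43), (261, 478, 110, 45), (263, 478, 110, 46)]
322 [(235, 481, 109, 11), (237, 481, 107, 11), (239, 481, 106, 11), (241, 482, 105, 11), (243, 482, 103, 11), (245, 482, 101, 9), (247, 481, 110, 29), (249, 481, 110, 31), (251, 481, 110, 34), (253, 480, 111, 37), (255, 480, 110, 38), (257, 481, 110, 39), (259, 480, 111, 43), (261, 480, 110, 44), (263, 480, 110, 46)]
((523.7761840820312, 114.63111877441406), (61.15767288208008, 140.9707794189453), 8.347572326660156)
```

```bash

python3 -m pendant '[[0,0,0,0,0,0.15,0],[0,0,0,0,0,0.3,0],[0,0,0,0,0,0.37,0],[0,0,0,0,0,0.37,0],[0,0,0,0,0.05,0.37,0],[0,0,0,0,0.1,0.37,0],[0,0,0,0,0.15,0.37,0],[0,0,0,0,0.2,0.37,0],[0,0,0,0,0.2,0.37,0],[0,0,0,0,0.2,0.37,0]]'
python3 -m pendant '[[0,0,0,0,0.03,0,0],[0,0,0,0,0.06,0,0],[0,0,0,0,0.08,0,0],[0,0,0,0,0.1,0,0],[0,0,0,0,0.12,0,0],[0,0,0,0,0.13,0,0],[0,0,0,0,0.14,0,0],[0,0,0,0,0.15,0,0],[0,0,0,0,0.15,0,0],[0,0,0,0,0.15,0,0]]';python3 tip.py | tail -1
```

```text
clock: 28.6
position: [0.4844, 0.0998, -0.0078]
tool_rot: [0.654, 0.757, -0.001, -0.001]
contact_force: [-5.3, -0.7, 4.4]
finger_gap: 0.0001
gripper_force: 2.6
clock: 29.85
position: [0.486, 0.1, -0.0081]
tool_rot: [0.654, 0.757, -0.004, -0.003]
contact_force: [-9.1, -1.4, 7.3]
finger_gap: 0.0002
gripper_force: 4.8
((526.8900146484375, 121.3156967163086), (60.37735366821289, 128.97308349609375), 8.269254684448242)
```

```bash
python3 t.py; python3 - <<'E'
import cv2,numpy as np
a=cv2.resize(cv2.imread("pics/wrist_t.png")[60:300,230:430],(375,450),interpolation=2)
b=cv2.resize(cv2.imread("pics/side_t.png")[125:215,270:355],(425,450),interpolation=2)
cv2.imwrite("pics/t2.png",np.hstack([a,b]))
E
```

```text
scene tile_mid ((528.4078369140625, 100.17770385742188), (62.039337158203125, 167.77098083496094), 8.512168884277344)
scene spacer_mid [0.5627867  0.10319057 0.05184226] 0.09361317806320009
side tile_mid ((531.8567504882812, 87.7375717163086), (60.35631561279297, 148.80287170410156), 8.370523452758789)
side spacer_mid [0.56739774 0.0991611  0.05369   ] 0.09454772845100282
wrist tile_mid ((527.0289306640625, 121.66400146484375), (60.81489944458008, 128.28831481933594), 8.34432601928711)
wrist tile_mid ((575.9060668945312, 132.1412353515625), (2.07623291015625, 3.548837900161743), 29.447202682495117)
wrist spacer_mid [0.56309809 0.11949319 0.06790542] 0.0996801681368315
wrist spacer_mid [0.57449453 0.16760128 0.04228083] 0.04594296143085698
```

View pics/t2.png

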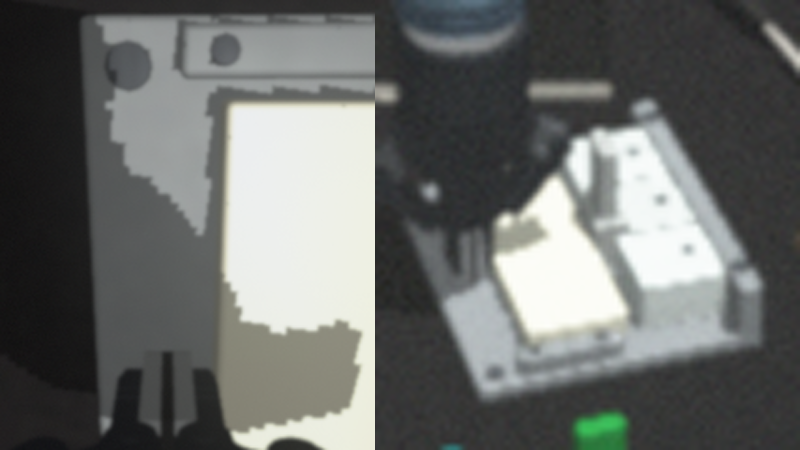

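The spacer has moved about 3 mm and is flush against the stop, and the tile angle is 8.35–8.5° against the jig's 8.35°. The push is about 9 N so far, so I'll firm it up.

```bash

python3 -m pendant '[[0,0,0,0,0.02,0,0],[0,0,0,0,0.05,0,0],[0,0,0,0,0.08,0,0],[0,0,0,0,0.1,0,0],[0,0,0,0,0.13,0,0],[0,0,0,0,0.15,0,0],[0,0,0,0,0.18,0,0],[0,0,0,0,0.18,0,0],[0,0,0,0,0.18,0,0],[0,0,0,0,0.18,0,0]]'; python3 t.py
```

```text
clock: 31.65
position: [0.4858, 0.0999, -0.009]
tool_rot: [0.654, 0.757, -0.008, -0.006]
contact_force: [-16.7, -2.0, 14.4]
finger_gap: -0.0001
gripper_force: 8.8
scene tile_mid ((526.4828491210938, 103.99933624267578), (59.49705123901367, 159.28311157226562), 8.897109031677246)
scene spacer_mid [0.56291496 0.10316118 0.05052868] 0.09329254045060205
side tile_mid ((531.758544921875, 94.2427749633789), (60.02621841430664, 145.6304168701172), 6.463904857635498)
side tile_mid ((710.8699951171875, -168.17425537109375), (11.155468940734863, 24.11011505126953), 80.86481475830078)
side spacer_mid [0.56785036 0.10007334 0.04984179] 0.0941618044962518
wrist tile_mid ((526.955810546875, 121.51312255859375), (60.385780334472656, 128.5387420654297), 8.393807411193848)
wrist spacer_mid [0.56307177 0.12003739 0.0669369 ] 0.10084835352466968
```

```bash

python3 -m pendant '[[0,0,0,0,0.02,0,0],[0,0,0,0,0.04,0,0],[0,0,0,0,0.06,0,0],[0,0,0,0,0.06,0,0],[0,0,0,0,0.06,0,0],[0,0,0,0,0.06,0,0],[0,0,0,0,0.06,0,0],[0,0,0,0,0.06,0,0],[0,0,0,0,0.06,0,0],[0,0,0,0,0.06,0,0]]'; python3 - <<'E'
from h import *
s=cams.snapshot("wrist"); v,u=np.mgrid[:400,:640]
for n in("tile_mid","stop_narrow_face"):
  for d in cams.regions_of("wrist",n)[:1]:
    p=cloud(s,d["region"]); z=np.median(p[:,2]); q=p[abs(p[:,2]-z)<.004]
    print(n,z,cv2.minAreaRect((q[:,:2]*1000).astype(np.float32)),"plane",np.linalg.lstsq(np.c_[q[:,:2],np.ones(len(q))],q[:,2],rcond=None)[0])
E
```

```text
clock: 33.35
position: [0.4858, 0.0998, -0.0092]
tool_rot: [0.654, 0.757, -0.01, -0.007]
contact_force: [-19.8, -2.3, 16.7]
finger_gap: 0.0001
gripper_force: 10.2
tile_mid 0.02845662195556284 ((526.8997192382812, 122.66697692871094), (60.652427673339844, 126.21565246582031), 8.431917190551758) plane [ 0.00103094 -0.00066533  0.02800363]
stop_narrow_face 0.04228155275603836 ((582.7429809570312, 165.64248657226562), (57.63834762573242, 51.95949935913086), 8.510077476501465) plane [0.01234858 0.00151889 0.03499154]
```

The tile lies flat and square (8.43° against the stop's 8.5°) and the spacer is pinched. A steady 20 N push is holding it, so I'll hand in.

```bash
python3 -c "
from cell import order; print(order.job_done())"
```

```text
the job is handed in; nothing more can be done
None
```

The job is handed in: the steel spacer stands in the wide middle gap, pinched flush between tile and stop, with the tile square and held by a push of about 20 N; the wedge, beaker, vial and petri dish were not touched.

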